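# Slide the sample tray under the bridge reader

### The arm

A 6-joint arm with a two-finger parallel gripper is mounted at the origin on the work surface. World frame = base frame: x ahead of the robot, y to its left, z up, the work surface at z = 0. Lengths are in m, angles in rad, forces in N, time in s.
With the tool pointing down it reaches from about 0.425 to 0.95 m from the base axis. Payload 3.5 kg.
Tool frame: the origin (TCP) lies midway between the tips of the shut fingers; the grasp point (between the pads) lies 19 mm behind it; z points along the fingers, y is the line along which they close (so a half turn about z gives the same grasp; the last joint's range is limited). The gripper opens to 85 mm and grips with 20 to 120 N. Pads are 22 mm wide; open, the fingers measure 114 mm over their backs; the gripper's body (76 mm by 85 mm) begins 54 mm behind the grasp point. The pads swing forward as they close: fully open they stand 13 mm farther back than shut.
Start: joints at [-1.352, 0.286, 1.577, -0, 1.279, -0.15], TCP at [0.243, -0.63, 0.231] pointing down, gripper open.
Joint ranges: [-2.77, 2.77], [-0.9, 2.22], [0.21, 2.48], [-1.53, 4.67], [0.24, 2.81], [-2.84, 2.84]. Speed limits (rad/s): [2.79, 2.79, 3.14, 3.14, 3.14, 3.14].

### API

Orientations are given as a unit quaternion [x, y, z, w].
In Python, from plant import get_state, read_camera, ctrl gives the robot as it stands.
- The arm moves only by the shell command python3 -m crank 'ROWS' [FORCE]. ROWS is JSON, a list of rows, each a list of 3 entries, a list of its own where there are three numbers: the shift along the tool's x, y, z in mm, then the turn about the tool's z in degrees, then the closure in counts, from 0 (fully open) to 255 (shut). In form: [[[tx, ty, tz], yaw, claw], ...]. A call has 1 to 10 rows; each row is the pose to reach, as a shift and turn from the pose commanded when the call began, along the tool's axes at that moment; what a row does not reach only later rows make up. A row lasts 1/10 s, in which the tool goes at most 50 mm and 8.59 degrees, less where a joint would pass 70% of its speed; a pose out of reach is approached as far as the arm can. A call with a gripper value outside its range is refused whole. The fingers move at their own pace and stop on an object; FORCE is the grip in N (left out, the last holds). Time passes only in rows, so rows that repeat a pose let the fingers close. It gives the time, the measured TCP pose, the force, the opening and the grip force at its end, in the units of the state.
- get_state(): the state, without advancing time (a new reading comes with each control period).
- read_camera(name): name is "side" or "top" or "wrist"; returns a dict with "frame" (420x560x3 uint8, blue, green, red), "range_z" (420x560 float32, m along the optical axis (not along the pixel's ray), 0 where there is no reading), "vfov" (degrees; the focal length in pixels is half the picture's height over the tangent of half this angle, whatever the lens; pixels are square), "cx", "cy" (the principal point, pixels), "origin" and "orientation" of the camera in the world. Camera axes: x right, y down, z forward; pixel columns grow to the right and rows downward; lengths in m; the calibration is good to about 2 mm. A picture is of the moment at which its call begins.
- ctrl.sign_off(): hands the job in; it is judged then, once.
The state is a dict: "time": time; "qpos": joint angles; "dq": joint speeds; "joint_efforts": joint torques, N m; "eef_pos": TCP position; "tcp_rot": TCP orientation; "contact_force": force on the tool from outside, world axes, zero at the start; "wrist_torque": the same for the moment, N m; "opening": opening from 0.0 (shut) to 1.0 (fully open); "finger_force": force on a finger pad.
Only numpy, scipy, OpenCV 4.12 (cv2) and the standard library are available. Lean on these libraries where they do the work, as an engineer would, in place of code of your own. Each camera call takes 0.05 s, during which the arm holds its last target. There are 200 camera calls.

### The job

With the fingertips, push the blue sample tray by its tail plate along the bench, nose first under the low white bridge, until its nose rests fully home against the red end stop, then press the green button right down to start the reading. Do not grip, lift or tip the tray, leave the tablet lying untouched in its ring, do not press the button early, and leave everything else where it stands.

Things in the scene. Friction and masses are not known exactly. Their poses are not given: they have to be found in the camera images.
- reader: Fixed white bridge reader. Origin on the bench under the bridge's middle; the tray enters along +y. Beam 152 wide (x), y -35 to 35, underside 23 above the bench, top 73; black lens barrel up to 95 at x = -28. Grey legs leave a passage 100 wide. Two steel guides 14 high flare out in front, mouth about 150 wide at y = -79. Red end stop 14 high behind, its face at y = +55.
- reader_eye (a point): Point on the bench under the middle of the bridge (the reader's origin); the ring with the tablet belongs over it. Fully home, the tray's origin is at y = -30 of the reader and 80 of the tray still sticks out in front of the beam.
- tray: Loose blue sample tray, 90 wide (x), 170 long (y), 0.2 to 0.4 kg, floor 5 thick. Origin on its underside at mid length; nose at y = +85, tail at y = -85. A steel ring, outer diameter 62, top 14 above the bench, sits round y = +30. Tail: upright plate 84 wide, 6 thick, 28 high above the bench, flat outer face at y = -85.
- tray_seat (a point): Centre of the ring on the tray, on the tray's floor, 5 above the bench; at home it lies above reader_eye.
- tray_tail (a point): Middle of the tail plate's outer face, 14 above the bench; push here towards the tray's +y. The tray slides on the bench with a few newtons; pushed with two spread fingertips on this face it follows their heading.
- tablet: Loose terracotta-coloured pressed tablet, diameter 50, 14 high, lying in the tray's ring with 2 play; its top is 19 above the bench, 4 below the bridge. Origin at the centre of its underside.
- read_button_top (a point): Centre of the top of the green push button on the reader's beam, diameter 26, pressed straight down from above.
- read_button (a joint): Travel of the green button: 0 up, 0.006 m fully down; springs back, needs about 4 N fully down; the reading starts at 0.004.
- spare_tablet: Bystander, loose: grey pressed tablet, diameter 50, 14 high, lying on the bench. Origin at the centre of its underside.
- cup: Bystander, loose: small steel cup, diameter 60, 45 high. Origin at the centre of its underside.
- beaker: Bystander, loose: small glass beaker, diameter 56, 70 high. Origin at the centre of its underside.
- bottle: Bystander, loose: amber bottle with red cap, diameter 80, 170 high. Origin at the centre of its underside.
- sieve: Bystander, loose: brass test sieve, diameter 100, 40 high. Origin at the centre of its underside.
- funnel: Bystander, loose: white funnel standing mouth down, diameter 110, 95 high. Origin at the centre of its underside.
- scoop: Bystander, loose: aluminium scoop, about 160 long and 50 wide, 26 high, handle along its -x. Origin on its underside near the root of the handle.
There are look-alikes about, which are no part of the job. Leave any purple or yellow look-alike of the tablet alone. Of the things that look like the tray, the largest one is meant.

How it is judged:
On the way, in this order (a step that is already met when the one before it is completed fails the run):
1. the tray is fully home under the bridge (y of tray_seat in the frame of reader between -0.005 and 0.005 m and horizontal distance between tray_seat and reader_eye below 0.009 m and angle between the y axis of tray and the y axis of reader, either way round below 0.1 rad), for 0.2 s.
2. the green button is pressed down (value of joint read_button above 0.004 m), for 0.02 s.
At the end, for the whole second after the job is handed in: The tray lies flat and at rest under the bridge, its nose within 5 mm of the end stop, square to the passage within 0.1 rad and its ring within 9 mm of the point under the bridge's middle; the tablet lies in its ring (within 6 mm); the button has been pressed and is up again (all of step 1 and angle between tray's own z axis and vertical below 0.03 rad and height (world z) of tray below 0.004 m and linear speed of tray below 0.01 m/s and distance between tablet and tray_seat below 0.006 m and value of joint read_button below 0.002 m); the robot touches nothing.
It fails at once if the tray is lifted off the bench or tipped (height (world z) of tray above 0.008 m or angle between tray's own z axis and vertical above 0.06 rad).
It fails at once if the tablet comes out of its ring or is lifted (distance between tablet and tray_seat above 0.008 m or angle between tablet's own z axis and vertical above 0.12 rad).
It fails at once if the fingers press on the tablet (contact force between the fingers and tablet above 1 N).
It fails at once if the button is pressed before the tray is fully home (value of joint read_button above 0.003 m and y of tray_seat in the frame of reader below -0.006 m).
It fails at once if a bystander is moved more than 15 mm (distance of any of spare_tablet, cup, beaker, bottle, sieve, funnel, scoop from where it was at the start of the episode above 0.015 m).
It also fails if it takes over 58 s, if anything falls off the work surface, if the arm or the gripper's body presses on something with over 40 N, if the wrist force passes 120 N, or if a joint passes its speed limit or range.

## Working session

There is one attempt and no reset: what is moved stays moved. The work goes in short steps, Python scripts to look and compute and a shell command to move; the robot and the scene stay as the last step left them, time stands still between calls to the robot, and variables do not carry over. Pictures are saved under pics/ and viewed, at most 10 in all, crops included, and the job is handed in when it is done.

```bash
mkdir -p pics; ls; cat > h.py <<'E'
import numpy as np,cv2,math
from scipy.spatial.transform import Rotation as R
from plant import get_state,read_camera,ctrl
def cam(n,save=None):
    c=read_camera(n)
    c['f']=c['frame'].shape[0]/2/math.tan(math.radians(c['vfov'])/2)
    c['R']=R.from_quat(c['orientation']).as_matrix()
    if save: cv2.imwrite('pics/'+save,c['frame'])
    return c
def pts(c):
    z=c['range_z']; v,u=np.indices(z.shape)
    p=np.stack([(u-c['cx'])/c['f']*z,(v-c['cy'])/c['f']*z,z],-1)
    return p@c['R'].T+np.array(c['origin'])
def ray(c,u,v,h):
    d=c['R']@np.array([(u-c['cx'])/c['f'],(v-c['cy'])/c['f'],1]); o=np.array(c['origin'])
    return o+d*(h-o[2])/d[2]
E
python3 - <<'E'
from h import *
s=get_state();print(s['time'],s['eef_pos'],s['tcp_rot'],s['opening'])
a=cam('top','top0.png');b=cam('side','side0.png')
print(a['origin'],b['origin'],a['f'],a['R'])
np.savez('top0.npz',frame=a['frame'],P=pts(a))
E
```

```text
pics
0.0 [ 0.24322539 -0.62896455  0.2299485 ] [ 9.83049120e-01  1.83338755e-01 -1.84732092e-05 -1.15209802e-03] 0.9963437275228163
[ 0.32130195 -0.00846084  1.55485201] [ 0.31614323 -0.61643645  0.87491527] 497.8620728922858 [[ 0.00392748 -0.98712414  0.15990781]
 [-0.99998392 -0.00322255  0.00466741]
 [-0.00409201 -0.15992357 -0.98712092]]
```

View pics/top0.png

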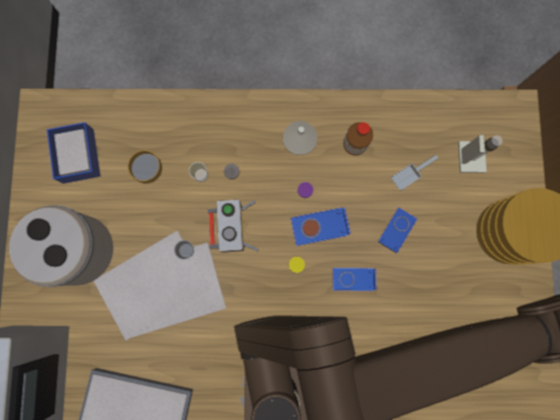

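View pics/side0.png

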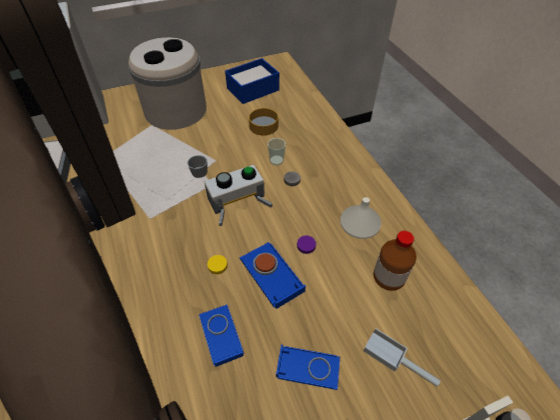

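The top view shows three blue tray-like things, at (320,226), (398,230) and (354,279). The first is the largest and holds the terracotta tablet, so it fits the description. The purple (305,190) and yellow (297,265) discs are look-alikes. The reader is at (228,225), with its red stop at (212,227) and green button at (228,210). I'll measure these and confirm the tray in a crop.

```bash
python3 - <<'E'
from h import *
d=np.load('top0.npz');F=d['frame'];P=d['P']
hsv=cv2.cvtColor(F,cv2.COLOR_BGR2HSV)
def comps(m,mn):
    n,l,st,ce=cv2.connectedComponentsWithStats(m.astype(np.uint8))
    return [(l==i,st[i],ce[i]) for i in range(1,n) if st[i][4]>=mn]
H,S,V=hsv[...,0],hsv[...,1],hsv[...,2]
blue=(H>105)&(H<125)&(S>150)&(V>80)
def rect(m,zlo,zhi):
    q=P[m&(P[...,2]>zlo)&(P[...,2]<zhi)]
    (c,s,a)=cv2.minAreaRect(q[:,:2].astype(np.float32));bx=cv2.boxPoints((c,s,a))
    return np.round(c,4),np.round(s,4),a,np.round(bx,4).tolist(),len(q),np.round(np.median(q[:,2]),4)
for m,st,ce in comps(blue,200): print('blue',ce,rect(m,-.01,.04))
red=((H<6)|(H>174))&(S>170)&(V>100)
for m,st,ce in comps(red,20): print('red',ce,st, rect(m,0,.25))
gr=(H>45)&(H<85)&(S>100)
for m,st,ce in comps(gr,15): 
    q=P[m];print('green',ce,st,q.mean(0),np.median(q,0))
box=np.zeros_like(blue);box[190:260,200:262]=1
for lo,hi in ((.06,.08),(.085,.1),(.008,.02)):
    print(lo,rect(box,lo,hi))
cv2.imwrite('pics/crop0.png',cv2.resize(F[180:300,195:425],None,fx=3.4,fy=3.4,interpolation=cv2.INTER_CUBIC))
E
```

```text
blue [323.44029076 225.48494289] (array([ 0.4948, -0.1325]), array([0.0822, 0.1611]), 11.24207878112793, [[0.43880000710487366, -0.061500001698732376], [0.4702000021934509, -0.21950000524520874], [0.5508000254631042, -0.20350000262260437], [0.5194000005722046, -0.045499999076128006]], 961, np.float64(0.0057))
blue [395.44639376 232.83625731] (array([ 0.4833, -0.3741]), array([0.0612, 0.1246]), 58.02484893798828, [[0.4142000079154968, -0.3671000003814697], [0.5199000239372253, -0.43309998512268066], [0.552299976348877, -0.38109999895095825], [0.4465999901294708, -0.3151000142097473]], 512, np.float64(0.0047))
blue [356.83391003 278.81314879] (array([ 0.332 , -0.2353]), array([0.1216, 0.0611]), 89.90808868408203, [[0.3012999892234802, -0.29600000381469727], [0.36239999532699585, -0.296099990606308], [0.3625999987125397, -0.1746000051498413], [0.30149999260902405, -0.1745000034570694]], 577, np.float64(0.0044))
red [363.12389381 128.15044248] [358 123  12  12 113] (array([ 0.7608, -0.2484]), array([0.0331, 0.0324]), 1.8296486139297485, [[0.7437000274658203, -0.23270000517368317], [0.744
[... 716 characters left out ...]
.41749998927116394, 0.10480000078678131], [0.5697000026702881, 0.11569999903440475], [0.5647000074386597, 0.1858000010251999]], 848, np.float64(0.073))
0.085 (array([0.4983, 0.1456]), array([0.1119, 0.041 ]), 2.404965877532959, [[0.4415999948978424, 0.16380000114440918], [0.4433000087738037, 0.12280000001192093], [0.5551000237464905, 0.1274999976158142], [0.5533000230789185, 0.16850000619888306]], 253, np.float64(0.0948))
0.008 (array([0.498 , 0.1434]), array([0.1868, 0.2138]), 88.98515319824219, [[0.3894999921321869, 0.051899999380111694], [0.6032000184059143, 0.04809999838471413], [0.6065000295639038, 0.23489999771118164], [0.3928000032901764, 0.2387000024318695]], 325, np.float64(0.0134))
```

View pics/crop0.png

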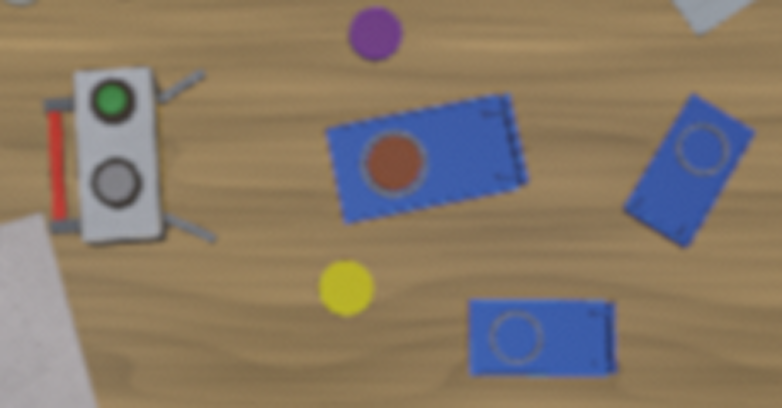

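The crop confirms the large tray at crop (425,160): its ring holds the terracotta tablet and its tail is to the right. The reader's opening faces the tray. Poses from the measurements:

- **Reader:** about (0.491, 0.145), x axis turned +4°. Beam size 153x70, as given.
- **Tray:** about (0.495, -0.1325), heading 101°, against 94° for the reader.
- **Tail:** about (0.5115, -0.216).

Next I move above and behind the tail with the fingers partly closed.

```bash
python3 -m crank '[[[393,-249,80],-80,120],[[393,-249,80],-80,120],[[393,-249,80],-80,120],[[393,-249,80],-80,120],[[393,-249,80],-80,120],[[393,-249,80],-80,120],[[393,-249,80],-80,120],[[393,-249,80],-80,120],[[393,-249,80],-80,120],[[393,-249,80],-80,120]]'
python3 -m crank '[[[0,0,0],0,120],[[0,0,0],0,120]]'
cat > look.py <<'E'
from h import *
import sys
O=np.array([.491,.145]);A=math.radians(4.0);X=np.array([math.cos(A),math.sin(A)]);Y=np.array([-X[1],X[0]])
s=get_state();r=R.from_quat(s['tcp_rot']).as_matrix()
print('t',s['time'],'tcp',np.round(s['eef_pos'],4),'toolx',np.round(r[:,0],3),'tooly',np.round(r[:,1],3),'open',s['opening'],'F',np.round(s['contact_force'],1))
def hsvm(c,lo,hi): return cv2.inRange(cv2.cvtColor(c['frame'],cv2.COLOR_BGR2HSV),lo,hi)>0
for n in sys.argv[1:]:
    c=cam(n,f"{n}_{s['time']:.2f}.png");P=pts(c)
    b=hsvm(c,(105,150,60),(125,255,255))&(P[...,2]>-.01)&(P[...,2]<.04)
    k,l,st,ce=cv2.connectedComponentsWithStats(b.astype(np.uint8))
    for i in range(1,k):
        if st[i][4]<150: continue
        q=P[l==i][:,:2].astype(np.float32);cc,sz,a=cv2.minAreaRect(q)
        bx=cv2.boxPoints((cc,sz,a));e=max((bx[1]-bx[0],bx[2]-bx[1]),key=np.linalg.norm);e=e/np.linalg.norm(e)*np.sign(e[1])
        d=np.array(cc)-O
        print(n,'blue',np.round(cc,4),np.round(sz,4),'hdg vs reader deg',round(math.degrees(math.atan2(-(e@X),e@Y)),1),'reader xy',np.round([d@X,d@Y],4))
    t=hsvm(c,(3,100,50),(13,220,190))&(P[...,2]>.012)&(P[...,2]<.026)
    k,l,st,ce=cv2.connectedComponentsWithStats(t.astype(np.uint8))
    for i in range(1,k):
        if st[i][4]<60: continue
        u=P[l==i][:,:2];cc,rr=cv2.minEnclosingCircle(u.astype(np.float32));d=np.array(cc)-O
        print(n,'tablet',np.round(cc,4),round(rr,4),'reader',np.round([d@X,d@Y],4))
E
python3 look.py top wrist; ls pics
```

```text
time: 1.1
eef_pos: [0.5211, -0.2517, 0.1498]
tcp_rot: [0.632, 0.775, 0.0, -0.001]
contact_force: [-0.8, -1.6, 0.4]
opening: 0.526
finger_force: 0.0
time: 1.3
eef_pos: [0.52, -0.2553, 0.1509]
tcp_rot: [0.635, 0.773, -0.0, -0.0]
contact_force: [-1.0, -0.4, -0.3]
opening: 0.526
finger_force: 0.0
t 1.3 tcp [ 0.52   -0.2553  0.1509] toolx [-0.194  0.981  0.   ] tooly [ 0.981  0.194 -0.001] open 0.5264781979223108 F [-1.  -0.4 -0.3]
top blue [ 0.4943 -0.1328] [0.085  0.1619] hdg vs reader deg 7.6 reader xy [-0.0161 -0.2773]
top blue [ 0.4743 -0.3854] [0.0381 0.1264] hdg vs reader deg 49.6 reader xy [-0.0537 -0.528 ]
top blue [ 0.3305 -0.275 ] [0.0414 0.0585] hdg vs reader deg 85.2 reader xy [-0.1894 -0.4078]
top tablet [ 0.489  -0.1031] 0.0231 reader [-0.0193 -0.2474]
wrist blue [ 0.5001 -0.1497] [0.0893 0.1325] hdg vs reader deg 7.3 reader xy [-0.0115 -0.2946]
wrist blue [ 0.3339 -0.2352] [0.1284 0.0693] hdg vs reader deg -4.1 reader xy [-0.1832 -0.3683]
wrist blue [ 0.332  -0.2126] [0.0379 0.0394] hdg vs reader deg 24.0 reader xy [-0.1835 -0.3456]
wrist blue [ 0.4408 -0.3473] [0.066  0.0242] hdg vs reader deg -35.8 reader xy [-0.0844 -0.4876]
wrist blue [ 0.5067 -0.3864] [0.0689 0.0799] hdg vs reader deg 54.3 reader xy [-0.0214 -0.5312]
wrist blue [ 0.5078 -0.3887] [0.0366 0.0345] hdg vs reader deg -9.3 reader xy [-0.0204 -0.5335]
wrist tablet [ 0.4904 -0.103 ] 0.0249 reader [-0.0179 -0.2474]
crop0.png
side0.png
top0.png
top_1.30.png
wrist_1.30.png
```

```bash
python3 -m crank '[[[0,0,40],0,120],[[0,0,80],0,120],[[0,0,110],0,120],[[0,0,130],0,120],[[0,0,142],0,120],[[0,0,142],0,120]]'
python3 look.py wrist | grep -v blue
```

```text
time: 2.0
eef_pos: [0.5187, -0.256, 0.0078]
tcp_rot: [0.636, 0.772, -0.0, -0.002]
contact_force: [0.7, -0.0, 0.2]
opening: 0.534
finger_force: 0.0
t 2.0 tcp [ 0.5187 -0.256   0.0078] toolx [-0.191  0.982  0.002] tooly [ 0.982  0.191 -0.002] open 0.5341761462891726 F [ 0.7 -0.   0.2]
```

```bash
python3 -m crank '[[[8,0,0],0,120],[[16,0,0],0,120],[[22,0,0],0,120],[[25,0,0],0,120],[[28,0,0],0,120],[[31,0,0],0,120],[[34,0,0],0,120],[[37,0,0],0,120],[[40,0,0],0,120],[[43,0,0],0,120]]'
python3 look.py top wrist | grep -v 'reader xy \[-0.[^0]'
```

```text
time: 3.05
eef_pos: [0.5122, -0.2137, 0.0097]
tcp_rot: [0.635, 0.772, -0.0, 0.001]
contact_force: [1.6, -2.5, 1.3]
opening: 0.529
finger_force: 1.1
t 3.05 tcp [ 0.5122 -0.2137  0.0097] toolx [-0.193  0.981 -0.001] tooly [0.981 0.193 0.001] open 0.5291226940560025 F [ 1.6 -2.5  1.3]
top blue [ 0.4828 -0.3741] [0.0611 0.1262] hdg vs reader deg 53.9 reader xy [-0.0444 -0.5173]
top blue [ 0.4902 -0.1067] [0.0833 0.1361] hdg vs reader deg 7.0 reader xy [-0.0184 -0.251 ]
top tablet [ 0.4868 -0.0906] 0.0229 reader [-0.0206 -0.2347]
wrist blue [ 0.5006 -0.1502] [0.0905 0.1174] hdg vs reader deg 7.6 reader xy [-0.011  -0.2951]
wrist blue [ 0.4705 -0.1063] [0.0031 0.022 ] hdg vs reader deg 43.8 reader xy [-0.0379 -0.2493]
wrist blue [ 0.5112 -0.0987] [0.0223 0.0036] hdg vs reader deg -29.6 reader xy [ 0.0031 -0.2445]
wrist blue [ 0.4364 -0.3319] [0.053  0.0085] hdg vs reader deg -45.6 reader xy [-0.0878 -0.4719]
wrist tablet [ 0.4902 -0.0981] 0.0227 reader [-0.0177 -0.2424]
```

```bash
ls pics | tail -3; cp pics/wrist_3.05.png pics/w1.png 2>/dev/null || cp $(ls -t pics/wrist* | head -1) pics/w1.png
```

```text
wrist_1.30.png
wrist_2.00.png
wrist_3.05.png
```

View pics/w1.png

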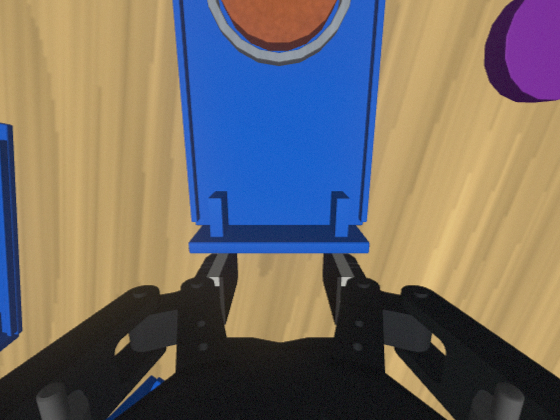

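The wrist picture shows both fingertips (215,275) and (345,275) flat against the tail plate (280,240), centred. The tray has moved about 12 mm and its ring and tablet are undisturbed. The push takes about 3 N. I'll push on and turn it gently clockwise onto the reader's axis.

```bash
python3 -m crank '[[[6,0.4,0],0.5,120],[[12,1,0],1,120],[[18,1.7,0],1.5,120],[[24,2.4,0],2,120],[[30,3.2,0],2.5,120],[[36,4,0],3,120],[[42,4.9,0],3.5,120],[[48,5.8,0],4,120],[[54,6.8,0],4.5,120],[[60,7.8,0],5,120]]'
python3 look.py top wrist | grep -v 'reader xy \[-0.[^0]'
```

```text
time: 4.15
eef_pos: [0.5078, -0.1525, 0.0093]
tcp_rot: [0.669, 0.744, -0.0, -0.0]
contact_force: [-0.7, -2.1, 0.8]
opening: 0.53
finger_force: 0.9
t 4.15 tcp [ 0.5078 -0.1525  0.0093] toolx [-0.106  0.994  0.   ] tooly [ 0.994  0.106 -0.   ] open 0.529963100953276 F [-0.7 -2.1  0.8]
top blue [ 0.4831 -0.3742] [0.0618 0.1257] hdg vs reader deg 54.2 reader xy [-0.0441 -0.5173]
top blue [ 0.4946 -0.0403] [0.085  0.1277] hdg vs reader deg 1.6 reader xy [-0.0093 -0.1851]
top tablet [ 0.4933 -0.0262] 0.0228 reader [-0.0097 -0.171 ]
wrist blue [ 0.5012 -0.0848] [0.0904 0.1111] hdg vs reader deg 2.1 reader xy [-0.0059 -0.23  ]
wrist blue [ 0.479 -0.043] [0.0045 0.0276] hdg vs reader deg 47.4 reader xy [-0.0251 -0.1867]
wrist blue [ 0.5144 -0.0397] [0.0278 0.0052] hdg vs reader deg -43.7 reader xy [ 0.0104 -0.1859]
wrist tablet [ 0.4964 -0.0352] 0.0225 reader [-0.0072 -0.1801]
```

```bash
python3 -m crank '[[[6,0.3,0],0.5,120],[[12,0.6,0],1,120],[[18,1,0],1.5,120],[[24,1.4,0],2,120],[[30,1.8,0],2.5,120],[[36,2.2,0],3,120],[[42,2.6,0],3.5,120],[[48,3.1,0],4,120],[[54,3.6,0],4,120],[[60,4.1,0],4,120]]'
python3 look.py top wrist | grep -v 'reader xy \[-0.[^0]'
```

```text
time: 5.25
eef_pos: [0.5057, -0.0925, 0.0093]
tcp_rot: [0.694, 0.72, 0.0, 0.0]
contact_force: [0.4, -1.3, -0.4]
opening: 0.53
finger_force: 0.5
t 5.25 tcp [ 0.5057 -0.0925  0.0093] toolx [-0.037  0.999  0.   ] tooly [0.999 0.037 0.   ] open 0.5301331322401807 F [ 0.4 -1.3 -0.4]
top blue [ 0.4828 -0.3744] [0.0619 0.1245] hdg vs reader deg 53.5 reader xy [-0.0444 -0.5176]
top blue [0.5004 0.0257] [0.0828 0.1158] hdg vs reader deg -1.6 reader xy [ 0.001  -0.1196]
top tablet [0.5    0.0337] 0.0225 reader [ 0.0012 -0.1116]
wrist blue [ 0.5038 -0.0273] [0.0902 0.117 ] hdg vs reader deg -1.6 reader xy [ 0.0008 -0.1728]
wrist blue [0.5222 0.0213] [0.0222 0.0031] hdg vs reader deg -38.7 reader xy [ 0.0225 -0.1256]
wrist tablet [0.5017 0.0256] 0.0228 reader [ 0.0024 -0.1199]
```

```bash
python3 -m crank '[[[6,0,0],0,120],[[12,0,0],-0.2,120],[[18,0,0],-0.4,120],[[24,0,0],-0.6,120],[[30,0,0],-0.8,120],[[36,0,0],-1,120],[[42,0,0],-1.2,120],[[48,0,0],-1.3,120],[[54,0,0],-1.4,120],[[60,0,0],-1.5,120]]'
python3 look.py top wrist | grep -v 'reader xy \[-0.[^0]'
```

```text
time: 6.35
eef_pos: [0.5035, -0.0326, 0.0095]
tcp_rot: [0.684, 0.729, 0.0, 0.0]
contact_force: [0.4, -1.5, 1.6]
opening: 0.527
finger_force: 1.1
t 6.35 tcp [ 0.5035 -0.0326  0.0095] toolx [-0.064  0.998 -0.   ] tooly [0.998 0.064 0.   ] open 0.5272181111937555 F [ 0.4 -1.5  1.6]
top blue [ 0.4829 -0.3741] [0.0613 0.124 ] hdg vs reader deg 54.1 reader xy [-0.0443 -0.5173]
top tablet [0.495  0.0927] 0.0235 reader [ 0.0003 -0.0524]
wrist blue [0.4996 0.0352] [0.0903 0.1115] hdg vs reader deg -0.5 reader xy [ 0.0009 -0.1102]
wrist tablet [0.4966 0.085 ] 0.0228 reader [ 0.0014 -0.0603]
```

```bash
python3 -m crank '[[[6,0,0],0,120],[[12,0,0],0,120],[[18,0,0],0,120],[[24,0,0],-0.2,120],[[30,0,0],-0.3,120],[[35,0,0],-0.3,120],[[39,0,0],-0.3,120],[[42,0,0],-0.3,120],[[45,0,0],-0.3,120],[[47,0,0],-0.3,120]]'
python3 -m crank '[[[1,0,0],0,120],[[2,0,0],0,120],[[3,0,0],0,120]]'
python3 look.py top wrist | grep -v 'reader xy \[-0.[^0]'
```

```text
time: 7.45
eef_pos: [0.5004, 0.0141, 0.0093]
tcp_rot: [0.682, 0.731, -0.0, -0.0]
contact_force: [0.5, -1.3, -0.0]
opening: 0.526
finger_force: 0.5
time: 7.75
eef_pos: [0.5002, 0.0168, 0.0093]
tcp_rot: [0.683, 0.731, 0.0, 0.0]
contact_force: [-0.4, -2.2, -1.5]
opening: 0.531
finger_force: 0.5
t 7.75 tcp [0.5002 0.0168 0.0093] toolx [-0.068  0.998  0.   ] tooly [0.998 0.068 0.   ] open 0.5314486310339889 F [-0.4 -2.2 -1.5]
top blue [ 0.4829 -0.3746] [0.0613 0.1242] hdg vs reader deg 53.3 reader xy [-0.0443 -0.5178]
wrist blue [0.4976 0.0707] [0.0904 0.0845] hdg vs reader deg -89.9 reader xy [ 0.0014 -0.0746]
```

Not at the stop yet: the force is still just sliding friction. I'll creep forward and watch for the force to rise.

```bash
for i in 1; do python3 -m crank '[[[1,0,0],0,120],[[2,0,0],0,120]]'; done; python3 -m crank '[[[1,0,0],0,120],[[2,0,0],0,120]]'
```

```text
time: 8.05
eef_pos: [0.5003, 0.0186, 0.0094]
tcp_rot: [0.682, 0.731, -0.0, 0.0]
contact_force: [1.0, -4.1, -0.8]
opening: 0.535
finger_force: 2.2
time: 8.25
eef_pos: [0.501, 0.0188, 0.0099]
tcp_rot: [0.681, 0.732, -0.001, 0.002]
contact_force: [0.4, -11.7, 0.7]
opening: 0.528
finger_force: 6.0
```

The force rises to about 12 N at the expected place (TCP at reader y = -125 mm), so the nose is on the stop. I'll nudge it once more, then back off and check the tail.

```bash
python3 -m crank '[[[1,0,0],0,120],[[1,0,0],0,120],[[1,0,0],0,120]]'; python3 -m crank '[[[-5,0,0],0,120],[[-15,0,0],0,120],[[-30,0,0],0,120],[[-45,0,0],0,120],[[-45,0,-40],0,160],[[-45,0,-80],0,255],[[-45,0,-120],0,255],[[-45,0,-150],0,255],[[-45,0,-150],0,255]]'
python3 look.py top wrist | grep -v 'reader xy \[-0.[^0]'; cp $(ls -t pics/wrist*|head -1) pics/w2.png
python3 - <<'E'
from h import *
c=cam('top');P=pts(c)
h=cv2.cvtColor(c['frame'],cv2.COLOR_BGR2HSV)
m=(cv2.inRange(h,(45,100,40),(85,255,255))>0)
q=P[m&(P[...,2]>.07)];print('green',len(q),q.mean(0),np.median(q,0),q.min(0),q.max(0))
E
```

```text
time: 8.55
eef_pos: [0.501, 0.0188, 0.01]
tcp_rot: [0.681, 0.732, -0.002, 0.003]
contact_force: [-0.4, -12.7, 0.4]
opening: 0.532
finger_force: 6.3
time: 9.45
eef_pos: [0.5064, -0.0247, 0.1651]
tcp_rot: [0.683, 0.731, 0.003, 0.005]
contact_force: [-0.1, -0.3, 0.8]
opening: 0.002
finger_force: 0.0
t 9.45 tcp [ 0.5064 -0.0247  0.1651] toolx [-0.068  0.998 -0.003] tooly [0.998 0.068 0.01 ] open 0.0021557454716649486 F [-0.1 -0.3  0.8]
top blue [ 0.483  -0.3745] [0.0618 0.1249] hdg vs reader deg 53.8 reader xy [-0.0442 -0.5177]
top blue [0.4972 0.0957] [0.0388 0.0873] hdg vs reader deg 72.9 reader xy [ 0.0027 -0.0496]
wrist blue [0.4981 0.0727] [0.0892 0.0829] hdg vs reader deg -89.9 reader xy [ 0.002  -0.0727]
green 54 [0.53206874 0.14471381 0.12272414] [0.53536613 0.1480453  0.09546724] [ 0.32130195 -0.00846084  0.08894875] [0.54737773 0.15798383 1.55485201]
```

View pics/w2.png

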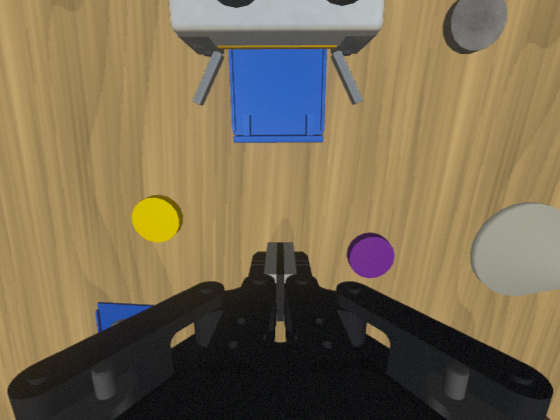

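The wrist picture shows the tray square in the passage between the guides (208,78) and (347,78). Its tail edge at (278,139) sits about 114 mm in front of the reader origin, against 115 expected, so it is home. The button top is at (0.535, 0.148, 0.0955), reader x = +44. I'll move above it with the fingers shut.

```bash
python3 -m crank '[[[45,10,0],0,255],[[90,20,0],0,255],[[130,30,0],0,255],[[155,37,0],0,255],[[170,40,0],0,255],[[170,40,20],0,255],[[170,40,35],0,255],[[170,40,45],0,255],[[170,40,50],0,255],[[170,40,50],0,255]]'
python3 look.py wrist | grep -v blue; cp $(ls -t pics/wrist*|head -1) pics/w3.png
```

```text
time: 10.6
eef_pos: [0.5305, 0.1486, 0.1081]
tcp_rot: [0.683, 0.731, -0.001, -0.001]
contact_force: [0.4, 0.6, 0.2]
opening: 0.001
finger_force: 0.0
t 10.6 tcp [0.5305 0.1486 0.1081] toolx [-0.068  0.998 -0.   ] tooly [ 0.998  0.068 -0.002] open 0.0009124125788169409 F [0.4 0.6 0.2]
```

View pics/w3.png

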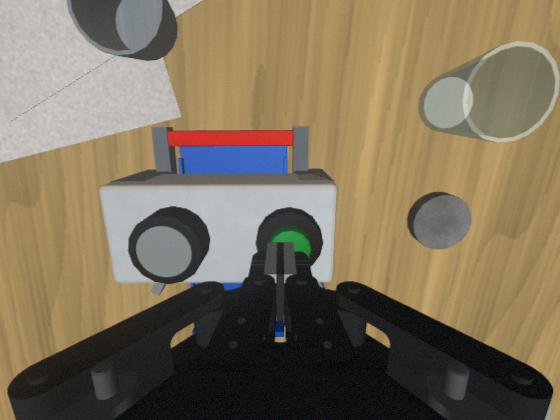

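The fingertips (280,250) are just short of the button's centre (291,240), about 5 mm off in tool y. The tray's nose (232,147) touches the red stop. I'll shift 5 mm and press.

```bash
python3 -m crank '[[[0,5,0],0,255],[[0,5,4],0,255],[[0,5,8],0,255],[[0,5,11],0,255],[[0,5,14],0,255],[[0,5,16],0,255],[[0,5,18],0,255],[[0,5,20],0,255],[[0,5,20],0,255]]'
```

```text
time: 11.55
eef_pos: [0.536, 0.1496, 0.0894]
tcp_rot: [0.682, 0.731, -0.0, -0.0]
contact_force: [-1.7, 0.1, 3.7]
opening: 0.002
finger_force: 1.8
```

```bash
python3 -m crank '[[[0,0,1],0,255],[[0,0,2],0,255],[[0,0,2],0,255]]'; python3 -m crank '[[[0,0,-10],0,255],[[0,0,-40],0,255],[[0,0,-80],0,255],[[-40,0,-110],0,255],[[-80,0,-110],0,255],[[-120,0,-110],0,255],[[-170,0,-110],0,255],[[-170,0,-110],0,255],[[-170,0,-110],0,255]]'
python3 look.py wrist | grep -v 'reader xy \[-0.[^0]'; cp $(ls -t pics/wrist*|head -1) pics/w4.png
python3 - <<'E'
from h import *
c=cam('top');P=pts(c)
q=P[(cv2.inRange(cv2.cvtColor(c['frame'],cv2.COLOR_BGR2HSV),(45,100,40),(85,255,255))>0)];print('green',len(q),np.median(q,0))
E
```

```text
time: 11.85
eef_pos: [0.5362, 0.1497, 0.089]
tcp_rot: [0.682, 0.731, -0.0, -0.0]
contact_force: [-4.9, 0.3, 11.0]
opening: 0.002
finger_force: 5.2
time: 12.75
eef_pos: [0.5479, -0.021, 0.1972]
tcp_rot: [0.683, 0.73, 0.0, -0.0]
contact_force: [0.1, 0.4, -0.6]
opening: 0.002
finger_force: 0.0
t 12.75 tcp [ 0.5479 -0.021   0.1972] toolx [-0.066  0.998  0.   ] tooly [0.998 0.066 0.   ] open 0.002207700018185134 F [ 0.1  0.4 -0.6]
wrist blue [0.4977 0.0725] [0.0886 0.0822] hdg vs reader deg -90.2 reader xy [ 0.0017 -0.0728]
green 53 [0.53507657 0.14829078 0.09552739]
```

View pics/w4.png

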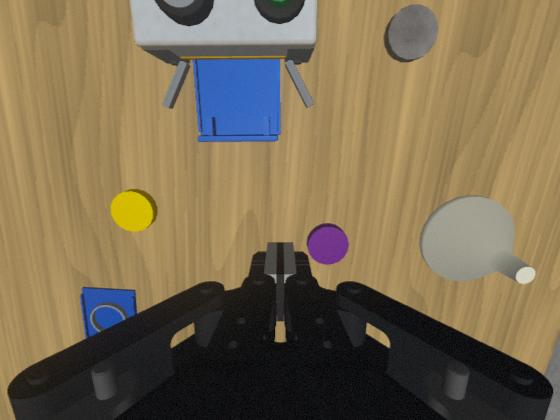

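The button bottomed out (z stopped at 0.089 at 11 N) and is back up at 0.0955. The picture shows the tray still home, its tail at (238,139), and the robot clear of everything. Handing in.

```bash
python3 -c "
from plant import ctrl
print(ctrl.sign_off())"
```

```text
the job is handed in; nothing more can be done
None
```

The tray was pushed home against the red stop, the green button was pressed fully down and sprang back up, and I handed the job in at about 13 s of the 58 s allowed; sign-off returned no verdict.

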